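# Fit the locking post of the reagent rack

## Task

Take the steel locking post out of its storage block and thread it down through the holes of the rack's upper and lower decks, then feel for the slot in the foot beneath by turning the post under light pressure until its blade drops in, and press it home with its collar flat on the upper deck. Work gently, never forcing the post against the rack, do not knock or shift the bottles on the rack, and let go at the end.

Things in the scene. Friction and masses are not known exactly. Their poses are not given: they have to be found in the camera images.
- post: loose steel post, 130 to 210 g, starting upright in its storage block. Origin on its axis at the underside of the round collar (33 mm across, 5 mm thick), +z up towards the grip. Below the collar: a round rod, 14 mm in diameter, down to 76 mm under the origin, then a taper to a flat blade (from 82 to 105 mm). Blade and grip bar lie in one plane, along local x; a half turn makes no difference
- post_grip (a point): where to hold the post, on its axis 24 mm above the collar's underside: a flat steel grip bar 34 mm long along the post's local x, 12 mm thick along local y, from 5 to 39 mm above the collar's underside. Pinch it across the 12 mm
- post_tip (a point): centre of the blade's blunt end, on the post's axis, 105 mm below the collar's underside. The blade is 13.4 mm wide along the post's local x and 5.8 mm thick along local y; at its end the width narrows to 10.4 mm by 1.5 mm bevels
- block: fixed white storage block 80 x 60 mm, 60 mm high, origin at the centre of its underside. In its top centre is a round hole, 16.5 mm wide and 50 mm deep, in which the post stands on its blade (10 mm above the bench), leaning by 3 degrees at most. Lifting the post by 55 mm frees it
- rack: fixed bottle rack, origin on the bench under its centre: two clear acrylic decks 200 mm (x) by 320 mm (y), 8 mm thick, their tops 115 and 65 mm above the bench, on four chrome standoffs near the corners that reach 119 mm. Near the -y end (0, -100 mm) each deck has a round hole, and below on the bench is a slotted steel foot. Decks rigid
- upper_hole (a point): centre of the 16 mm round hole (2 mm chamfer) at the upper deck's top face, 115 mm above the bench. Fully home, the post's collar lies flat on the deck here; its underside is then at this point. When the blade is within about 6 degrees of the slot it slides down freely to there
- lower_hole (a point): centre of the 16 mm round hole at the lower deck's top face, 65 mm above the bench, exactly below the upper hole. The rack is spoiled if the forces at all places where the post wedges against it add up to 60 N; 12 N straight down is safe, twisting or levering adds to it
- foot_top (a point): centre of the slot in the foot's top face, 30 mm above the bench, below both holes; slot 15.5 x 7.2 mm, 22 mm deep, in a 46 mm square steel block sprung to give way down 5 mm at 1.2 N/mm, then stopping hard. It is clamped at an unmeasured angle: the slot's length lies within 50 degrees either way of the rack's x axis. At a wrong angle the blade stops, collar 15 to 20 mm off the deck
- bottle_a: glass reagent bottle with a dark red cap, 70 mm across, 140 mm high, standing loose on the upper deck; origin at the centre of its underside
- bottle_b: a second bottle like it, standing loose on the upper deck farther from the hole; origin at the centre of its underside
There are look-alikes about, which are no part of the job. Of the things that look like the post, the smaller one is meant. What is shaped like the bottle_a but pink is not meant.

How it is judged:
On the way, in this order (a step that is already met when the one before it is completed fails the run):
1. the post is lifted clear of its storage block (height (world z) of post_tip above 0.065 m), for 0.05 s.
2. the blade end has passed through the upper deck (horizontal distance between post_tip and upper_hole below 0.009 m and height (world z) of post_tip below 0.1 m), for 0.05 s.
3. the blade end has passed through the lower deck as well (horizontal distance between post_tip and lower_hole below 0.009 m and height (world z) of post_tip below 0.05 m), for 0.05 s.
At the end, for the whole second after the job is handed in: the post stands in both deck holes and the foot's slot, collar flat on the upper deck (no more than 2.5 mm above it, axis within 4 mm of the holes, upright within 0.06 rad), at rest and released; both bottles upright on the rack (horizontal distance between post and upper_hole below 0.004 m and horizontal distance between post_tip and lower_hole below 0.004 m and z of post in the frame of upper_hole below 0.0025 m and angle between post's own z axis and vertical below 0.06 rad and linear speed of post below 0.01 m/s and angle between each of bottle_a, bottle_b's own z axis and vertical below 0.1 rad); the robot touches nothing.
It fails at once if the post is forced against the rack and its foot with more than 60 N, all places of contact added up (contact force between post and rack above 60 N).
It fails at once if a bottle is shifted by more than 20 mm (distance of any of bottle_a, bottle_b from where it was at the start of the episode above 0.02 m).
It fails at once if a bottle is tipped (angle between any of bottle_a, bottle_b's own z axis and vertical above 0.35 rad).
It also fails if it takes over 64 s, if anything falls off the work surface, if the arm or the gripper's body presses on something with over 40 N, if the wrist force passes 120 N, or if a joint passes its speed limit or range.

## Robot

A 7-joint arm with a two-finger parallel gripper is mounted at the origin on the work surface. World frame = base frame: x ahead of the robot, y to its left, z up, the work surface at z = 0. Lengths are in m, angles in rad, forces in N, time in s.
With the tool pointing down it reaches from about 0.425 to 0.875 m from the base axis. Payload 8.4 kg.
Tool frame: the origin (TCP) lies midway between the tips of the shut fingers; the grasp point (between the pads) lies 19 mm behind it; z points along the fingers, y is the direction in which the jaws open and shut (so a half turn about z gives the same grasp; the last joint's range is limited). The gripper opens to 87 mm and grips with 3 to 60 N. Pads are 19 mm wide; open, the fingers measure 117 mm over their backs; the gripper's body (75 mm by 190 mm) begins 51 mm behind the grasp point.
Start: joints at [1.1, 0.333, 0.04, 1.465, -0.013, 1.343, -0.059], TCP at [0.236, -0.606, 0.223] pointing down, gripper open.
Joint ranges: [-2.58, 2.58], [-0.38, 2.09], [-1.3, 1.39], [0.25, 2.4], [-1.5, 4.64], [0.08, 2.09], [-2.65, 2.65]. Speed limits (rad/s): [2.22, 2.22, 2.79, 2.79, 3.14, 3.14, 3.14].

## Interface

Orientations are given as a unit quaternion [x, y, z, w].
In Python, from rig import ctrl gives the robot as it stands.
- The arm moves only by the tool move_arm, never from a script. Its argument "motion" is a list of rows, each an object of numbers: "x", "y", "z": the shift along the tool's x, y, z in cm; "ax", "ay", "az": the turn, a rotation vector about the tool's x, y, z in rad; "claw": the gripper command: -1 is shut, 1 is fully open, values between are in proportion. A call has 1 to 20 rows; each row is the pose to reach, as a shift and turn from the pose commanded when the call began, along the tool's axes at that moment; what a row does not reach only later rows make up. A row lasts 1/8 s, in which the tool goes at most 62.5 mm and 10.7 degrees, less where a joint would pass 70% of its speed; a pose out of reach is approached as far as the arm can. A call with a gripper value outside its range is refused whole. The fingers move at their own pace and stop on an object; "newtons" is the grip in N (left out, the last holds). Time passes only in rows, so rows that repeat a pose let the fingers close. It gives the time, the measured TCP pose, the force and the opening at its end, in the units of the state.
- ctrl.get_state(): the state, without advancing time (a new reading comes with each control period).
- ctrl.capture(name): name is "scene" or "top"; returns a dict with "img" (384x512x3 uint8, red, green, blue), "z_map" (384x512 float32, m along the optical axis (not along the pixel's ray), 0 where there is no reading), "intrinsics" (3x3 intrinsics, pixels), "dist" ([k1, k2, p1, p2, k3] as OpenCV has them; the pictures are not rectified), "R" (3x3) and "t" (3): a world point X has camera coordinates R X + t. Camera axes: x right, y down, z forward; pixel columns grow to the right and rows downward; lengths in m; the calibration is good to about 2 mm. A picture is of the moment at which its call begins.
- ctrl.sign_off(): hands the job in, once; it reports no verdict.
Trained networks look in a picture, given as the dict that the camera call returned (one of the last four; its "shot" number tells which), for a name from the list of things; names that differ only in an ending like _2 or _b are one class to them, and where a whole thing is asked for, a point or a joint stands for the part that bears it (a point fixed in the world has none). Each returns a list of dicts, best first, with "conf" (0 to 1); they miss things now and then, are a little off and sometimes report something else, mostly with a low value. They report only what shows in the picture. A call takes as long as a camera call. They do not tell look-alikes from the thing itself.
- ctrl.spot_in(picture, label): "bbox" ([left, top, right, bottom] in pixels, round what is visible of it).
- ctrl.trace(picture, label): "pixels" (384x512 bool, what is visible of it) and "bbox" ([left, top, right, bottom] in pixels, round what is visible of it).
- ctrl.spot_point(picture, label): "point" ([column, row] in pixels: a listed point, or the origin of a listed thing).
The state is a dict: "clock": time; "qpos": joint angles; "qd": joint speeds; "tau": joint torques, N m; "position": TCP position; "tool_rot": TCP orientation; "ft_force": force on the tool from outside, world axes, zero at the start; "ft_torque": the same for the moment, N m; "opening": finger opening in m.
Only numpy, scipy, OpenCV 4.12 (cv2) and the standard library are available. Lean on these libraries where they do the work, as an engineer would, in place of code of your own. Each camera call takes 0.05 s, during which the arm holds its last target. There are 200 camera calls.

## Working session

There is one attempt and no reset: what is moved stays moved. The work goes in short steps, Python scripts to look and compute and a tool call to move; the robot and the scene stay as the last step left them, time stands still between calls to the robot, and variables do not carry over. Pictures are saved under pics/ and viewed, about 8 in all and at most 12, crops included, and the job is handed in when it is done.

Besides the shell and the picture viewer there is one more tool, called as name(argument=value, ...), one argument or row to a line, values as JSON. move_arm: Moves the arm, as the interface text tells. Its arguments: {"type":"object","properties":{"motion":{"type":"array","items":{"type":"object","properties":{"x":{"type":"number"},"y":{"type":"number"},"z":{"type":"number"},"ax":{"type":"number"},"ay":{"type":"number"},"az":{"type":"number"},"claw":{"type":"number"}}}},"newtons":{"type":"number"}},"required":["motion"]}

```bash
mkdir -p pics; cat > h.py <<'E'
import numpy as np, cv2
from scipy.spatial.transform import Rotation as Rn
from rig import ctrl
def ray(c,px):
    u=cv2.undistortPoints(np.array([[px]],float),np.array(c["intrinsics"]),np.array(c["dist"]))[0,0]
    R=np.array(c["R"]);o=-R.T@np.array(c["t"]);d=R.T@np.array([u[0],u[1],1.]);return o,d
def at_z(c,px,z):
    o,d=ray(c,px);return o+d*(z-o[2])/d[2]
def at_d(c,px):
    o,d=ray(c,px);return o+d*c["z_map"][int(round(px[1])),int(round(px[0]))]
def cloud(c):
    v,u=np.mgrid[:384,:512];p=cv2.undistortPoints(np.stack([u,v],-1).reshape(-1,1,2).astype(float),np.array(c["intrinsics"]),np.array(c["dist"])).reshape(-1,2)
    z=c["z_map"].reshape(-1,1);P=(np.c_[p,np.ones(len(p))]*z-np.array(c["t"]))@np.array(c["R"])
    P[z[:,0]==0]=np.nan;return P.reshape(384,512,3)
def proj(c,X):
    return cv2.projectPoints(np.array(X,float).reshape(-1,1,3),cv2.Rodrigues(np.array(c["R"]))[0],np.array(c["t"],float),np.array(c["intrinsics"]),np.array(c["dist"]))[0].reshape(-1,2)
E
python3 - <<'E'
from h import *
np.set_printoptions(precision=4,suppress=True)
ims=[]
for n in("scene","top"):
    c=ctrl.capture(n);ims.append(c["img"][...,::-1])
    print(n,"cam at",-np.array(c["R"]).T@c["t"])
    for l in("post","block","rack","bottle_a"):
        for d in ctrl.spot_in(c,l):print(l,round(d["conf"],2),np.round(d["bbox"]))
    for l in("post_grip","upper_hole","lower_hole","foot_top","post","block","bottle_a","rack"):
        for d in ctrl.spot_point(c,l):print("pt",l,round(d["conf"],2),np.round(d["point"],1),at_d(c,d["point"]))
    cv2.imwrite(f"pics/{n}0.png",c["img"][...,::-1])
E
```

```text
scene cam at [ 1.1019 -0.5954  0.7231]
post 0.95 [150. 245. 173. 325.]
post 0.73 [125. 230. 145. 273.]
block 0.65 [119. 256. 172. 307.]
rack 0.59 [217. 106. 333. 219.]
rack 0.53 [126. 226. 149. 271.]
bottle_a 0.96 [275.  81. 305. 144.]
bottle_a 0.91 [358. 137. 388. 195.]
bottle_a 0.67 [301.  70. 319. 128.]
pt post_grip 0.83 [159.5 263.8] [ 0.6751 -0.277   0.186 ]
pt post_grip 0.7 [134.1 235.9] [ 0.5649 -0.2386  0.1562]
pt upper_hole 0.74 [267.8 162.7] [0.592  0.1407 0.1171]
pt lower_hole 0.72 [264.3 177.7] [0.6156 0.0937 0.1118]
pt foot_top 0.84 [264.9 190.1] [0.6101 0.1043 0.0678]
pt post 0.88 [134. 249.] [ 0.5579 -0.2406  0.1206]
pt post 0.66 [162.5 273.4] [ 0.6777 -0.2768  0.165 ]
pt block 0.61 [148.5 289.9] [ 0.5981 -0.257   0.049 ]
pt bottle_a 0.7 [289.3 134.2] [0.5849 0.2415 0.143 ]
pt bottle_a 0.63 [309.4 121.4] [0.5864 0.3349 0.1374]
pt bottle_a 0.55 [373.  187.6] [0.7899 0.3225 0.0212]
pt rack 0.9 [278.1 176.9] [0.6412 0.1107 0.1149]
top cam at [0.4675 0.07   0.9742]
post 0.69 [366. 162. 397. 189.]
post 0.59 [366. 210. 381. 224.]
block 0.75 [347. 203. 379. 236.]
block 0.46 [363. 207. 384. 224.]
rack 0.58 [ 98. 164. 244. 281.]
bottle_a 0.79 [ 85. 200. 134. 235.]
bottle_a 0.61 [134. 199. 172. 239.]
bottle_a 0.3 [ 96. 164. 245. 283.]
pt post_grip 0.8 [390.4 169.6] [ 0.655  -0.2589  0.1887]
pt post_grip 0.53 [371.5 213.3] [ 0.566  -0.2283  0.1267]
pt upper_hole 0.69 [211.1 209. ] [0.5944 0.1498 0.065 ]
pt lower_hole 0.56 [215.1 212.3] [0.5792 0.1361 0.1165]
pt foot_top 0.81 [215.1 212.7] [0.578  0.1359 0.1186]
pt post 0.85 [385.7 176.4] [ 0.641  -0.2488  0.1827]
pt post 0.46 [373.3 215.2] [ 0.5608 -0.2304  0.1319]
pt block 0.71 [357.7 220.9] [ 0.5559 -0.2153  0.0582]
pt bottle_a 0.97 [134.6 146.7] [0.7505 0.3377 0.0956]
pt bottle_a 0.66 [120.2 218.7] [0.5585 0.3303 0.2029]
pt bottle_a 0.61 [160.  220.4] [0.553  0.2443 0.2064]
pt rack 0.68 [179.7 225.8] [0.5496 0.2185 0.1162]
```

View pics/scene0.png

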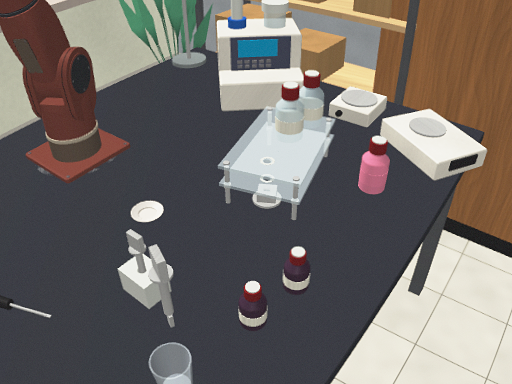

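View pics/top0.png

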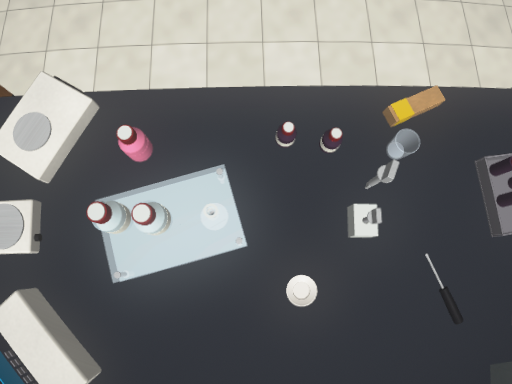

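The scene picture shows the real post at (137,245) in the white block, a bigger look-alike at (160,270) beside it, and the rack's hole at about (267,163). In the top view the block is at (363,221), the post's grip at about (373,215), and the rack's hole end at (214,214). I'll measure the details next.

```bash
python3 - <<'E'
from h import *
np.set_printoptions(precision=4,suppress=True)
C={n:ctrl.capture(n) for n in("scene","top")}
t=[]
for n,(a,b,c_,d) in {"top":(340,150,410,240),"scene":(105,220,185,330)}.items():
    t.append(cv2.resize(C[n]["img"][b:d,a:c_],(390,500),interpolation=cv2.INTER_CUBIC))
cv2.imwrite("pics/c1.png",np.hstack(t)[...,::-1])
t=[]
for n,(a,b,c_,d) in {"top":(190,165,250,245),"scene":(220,140,310,260)}.items():
    t.append(cv2.resize(C[n]["img"][b:d,a:c_],(390,520),interpolation=cv2.INTER_CUBIC))
cv2.imwrite("pics/c2.png",np.hstack(t)[...,::-1])
for n,c in C.items():
    P=cloud(c)
    def box(x0,x1,y0,y1,z0,z1):
        m=(P[...,0]>x0)&(P[...,0]<x1)&(P[...,1]>y0)&(P[...,1]<y1)&(P[...,2]>z0)&(P[...,2]<z1);return P[m]
    Q=box(.50,.63,-.29,-.18,.054,.066)
    if len(Q): print(n,"blocktop",len(Q),Q.mean(0),cv2.minAreaRect(Q[:,:2].astype(np.float32)*1000))
    Q=box(.52,.605,-.27,-.19,.07,.2)
    for z in np.arange(.07,.18,.008):
        q=Q[(Q[:,2]>z)&(Q[:,2]<z+.008)]
        if len(q)>2: print(" z",round(z,3),len(q),q.mean(0),np.ptp(q,0))
    Q=box(.4,.8,0,.5,.109,.121)
    print(n,"deck",len(Q),Q.mean(0),cv2.minAreaRect(Q[:,:2].astype(np.float32)*1000))
E
```

```text
scene blocktop 664 [ 0.5573 -0.2453  0.0607] ((558.7838134765625, -235.2249298095703), (61.40939712524414, 83.18952178955078), 87.4366226196289)
 z 0.07 21 [ 0.5638 -0.2368  0.0746] [0.0076 0.0125 0.0073]
 z 0.078 18 [ 0.5631 -0.2386  0.082 ] [0.0094 0.01   0.0074]
 z 0.086 27 [ 0.5636 -0.2376  0.0902] [0.0111 0.0121 0.0073]
 z 0.094 22 [ 0.563  -0.2383  0.0982] [0.0121 0.0105 0.0077]
 z 0.102 12 [ 0.5639 -0.2373  0.1042] [0.0101 0.0108 0.0048]
 z 0.11 11 [ 0.5701 -0.2429  0.1171] [0.0203 0.0192 0.0022]
 z 0.118 108 [ 0.5632 -0.2412  0.1215] [0.0326 0.0331 0.0077]
 z 0.126 47 [ 0.565  -0.2387  0.1301] [0.036  0.0135 0.0077]
 z 0.134 53 [ 0.5649 -0.2388  0.1381] [0.0355 0.013  0.0077]
 z 0.142 51 [ 0.5654 -0.2382  0.1458] [0.0353 0.0125 0.0077]
 z 0.15 116 [ 0.5612 -0.2356  0.1544] [0.036  0.0144 0.0075]
scene deck 4665 [0.5773 0.2005 0.1162] ((634.3475341796875, 260.80242919921875), (356.91644287109375, 324.6558837890625), 13.627923965454102)
top blocktop 622 [ 0.5574 -0.2297  0.0593] ((558.9951171875, -233.79689025878906), (61.293697357177734, 78.57952880859375), 87.7989730834961)
 z 0.07 5 [ 0.5559 -0.2303  0.0747] [0.0098 0.0053 0.0025]
 z 0.078 5 [ 0.5575 -0.2295  0.0821] [0.0102 0.0035 0.007 ]
 z 0.11 12 [ 0.5567 -0.2263  0.1168] [0.0214 0.0104 0.003 ]
 z 0.118 49 [ 0.5589 -0.2263  0.1207] [0.029  0.012  0.0075]
 z 0.126 18 [ 0.5564 -0.2308  0.1301] [0.0304 0.0078 0.0078]
 z 0.134 13 [ 0.5622 -0.23    0.1376] [0.0272 0.0023 0.0073]
 z 0.142 18 [ 0.5571 -0.231   0.1458] [0.0303 0.0125 0.0077]
 z 0.15 74 [ 0.5582 -0.2342  0.1529] [0.0321 0.0128 0.0062]
top deck 9446 [0.5543 0.2257 0.1151] ((626.962646484375, 262.5677795410156), (342.7131042480469, 319.13787841796875), 14.522309303283691)
```

View pics/c1.png

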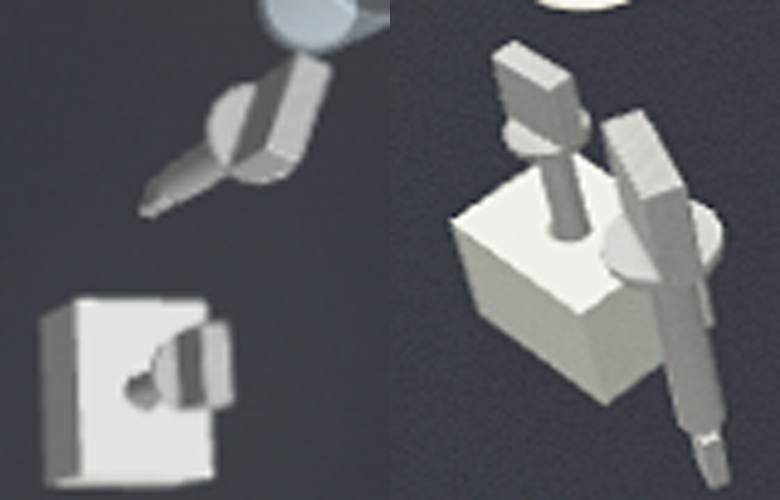

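View pics/c2.png

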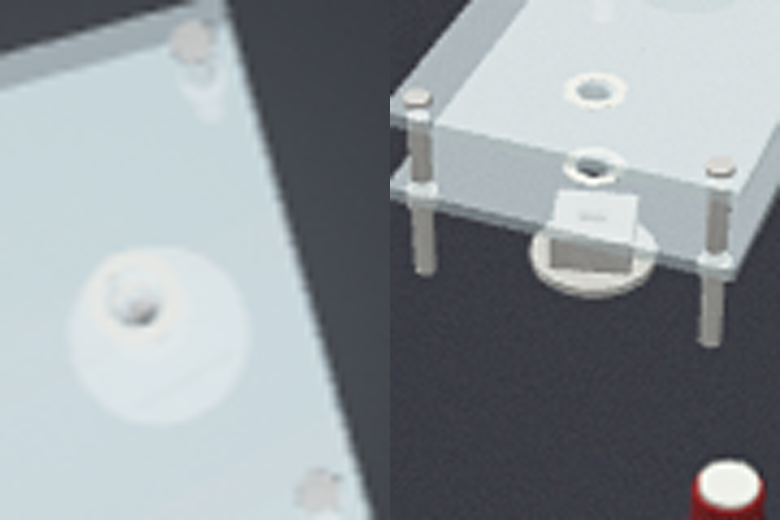

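```bash
python3 - <<'E'
from h import *
np.set_printoptions(precision=4,suppress=True)
C={n:ctrl.capture(n) for n in("scene","top")}
crop={"t1":("top",340,150,70/390,90/500,0),"s1":("scene",105,220,80/390,110/500,390),"t2":("top",190,165,60/390,80/520,0),"s2":("scene",220,140,90/390,120/520,390)}
def W(k,p,z):
    n,a,b,sx,sy,o=crop[k];return at_z(C[n],((p[0]-o+.5)*sx+a-.5,(p[1]+.5)*sy+b-.5),z)
for k,p,z,l in [("t1",(217,365),.154,"griptop"),("s1",(533,65),.154,"griptop"),("t1",(145,390),.06,"blockhole"),("s1",(569,236),.06,"blockhole~"),
  ("t2",(137,293),.115,"uhole"),("s2",(595,91),.115,"uhole"),("s2",(593,166),.065,"lhole"),("s2",(593,217),.03,"foot"),
  ("t2",(190,40),.119,"so+x-y"),("t2",(320,487),.119,"so-x-y"),("s2",(417,97),.119,"so-x-y"),("s2",(720,166),.119,"so+x-y")]:
    print(l,k,W(k,p,z))
def yaw(k,p,q,z,l):
    d=W(k,q,z)-W(k,p,z);print(l,k,np.degrees(np.arctan2(d[1],d[0])),np.linalg.norm(d))
yaw("t1",(220,407),(217,324),.154,"bar")
yaw("s1",(515,42),(577,73),.154,"bar");yaw("s1",(494,53),(557,88),.154,"bar")
yaw("s2",(558,190),(638,196),.03,"footfar");yaw("s2",(553,240),(633,245),.03,"footnear");yaw("s2",(580,216),(606,218),.03,"slot")
E
```

```text
griptop t1 [ 0.5578 -0.2347  0.154 ]
griptop s1 [ 0.5586 -0.2337  0.154 ]
blockhole t1 [ 0.5578 -0.2352  0.06  ]
blockhole~ s1 [ 0.5613 -0.2386  0.06  ]
uhole t2 [0.5859 0.1465 0.115 ]
uhole s2 [0.5836 0.1492 0.115 ]
lhole s2 [0.5831 0.1487 0.065 ]
foot s2 [0.5838 0.1482 0.03  ]
so+x-y t2 [0.6779 0.1263 0.119 ]
so-x-y t2 [0.5149 0.0822 0.119 ]
so-x-y s2 [0.5132 0.0837 0.119 ]
so+x-y s2 [0.678  0.1257 0.119 ]
bar t1 -3.014080758909819 0.033970638969143103
bar s1 2.915997619412875 0.03281220973747372
bar s1 0.8363177864728275 0.03466192887256714
footfar s2 28.826064706690616 0.04618902656202233
footnear s2 30.19226101123666 0.04462939010427645
slot s2 28.75531024499589 0.01478109082874612
```

```bash
cat >> h.py <<'E'
def pose(g,psi,th,sy):  # grasp point, heading, lean (rad) -> TCP pos, R
    z=np.array([np.sin(th)*np.cos(psi),np.sin(th)*np.sin(psi),-np.cos(th)]);y=sy*np.array([-np.sin(psi),np.cos(psi),0])
    return np.array(g)+.019*z, np.c_[np.cross(y,z),y,z]
def rel(p0,R0,p,R):
    d=R0.T@(p-p0)*100;r=Rn.from_matrix(R0.T@R).as_rotvec();return np.round(d,2),np.round(r,3)
def cur():
    s=ctrl.get_state();return np.array(s["position"]),Rn.from_quat(s["tool_rot"]).as_matrix(),s
E
python3 - <<'E'
from h import *
np.set_printoptions(precision=4,suppress=True)
p0,R0,s=cur();print(p0,R0,s["qpos"],s["ft_force"],s["opening"])
for sy in(1,-1):
    # pre-grasp: 8 cm behind along approach, high
    P=pose((.558-.10,-.2345,.143+.09),0,1.0,sy);print(sy,P[0],rel(p0,R0,*P))
c=ctrl.capture("top")
for d in ctrl.trace(c,"bottle_a"):
    m=d["pixels"];Q=cloud(c)[m];print(d["conf"],d["bbox"],[ (round(z,3),Q[(Q[:,2]>z)&(Q[:,2]<z+.02)][:,:2].mean(0)) for z in (.12,.16,.2,.22,.235)])
for p in [(142,214),(96,212)]: print(at_z(c,p,.255))
E
```

```text
[ 0.2361 -0.6056  0.2225] [[ 0.9317  0.3632 -0.    ]
 [ 0.3632 -0.9317  0.0001]
 [ 0.     -0.0001 -1.    ]] [ 1.0998  0.3332  0.0399  1.4654 -0.0134  1.3433 -0.0585] [ 0.2657  0.6729 -0.5153] 0.08700578921912568
1 [ 0.474  -0.2345  0.2227] (array([ 35.64, -25.93,  -0.02]), array([-1.345, -0.253, -2.461]))
-1 [ 0.474  -0.2345  0.2227] (array([ 35.64, -25.93,  -0.02]), array([-0.186,  0.988,  0.34 ]))
0.91 [84.8, 199.8, 133.7, 233.2] [(0.12, array([0.556 , 0.3341])), (0.16, array([0.5585, 0.3353])), (0.2, array([0.5631, 0.3494])), (0.22, array([0.5618, 0.3462])), (0.235, array([0.5638, 0.3492]))]
0.8 [131.4, 199.4, 172.6, 238.7] [(0.12, array([0.5549, 0.2565])), (0.16, array([0.5505, 0.2456])), (0.2, array([0.5579, 0.2583])), (0.22, array([0.5541, 0.2562])), (0.235, array([0.5587, 0.2623]))]
[0.5609 0.2693 0.255 ]
[0.5665 0.3625 0.255 ]
```

```bash
python3 - <<'E'
from h import *
np.set_printoptions(precision=4,suppress=True)
p0,R0,s=cur()
P=pose((.556,-.2345,.143+.085),0,0.9,-1);print(P[0],rel(p0,R0,*P))
E
```

```text
[ 0.5709 -0.2345  0.2162] (array([ 44.67, -22.41,   0.64]), array([-0.167,  0.889,  0.346]))
```

move_arm(
  motion=[
    {"x":11,"y":-5.5,"z":-3,"ax":-0.04,"ay":0.22,"az":0.09,"claw":0.15},
    {"x":22,"y":-11,"z":-4,"ax":-0.08,"ay":0.44,"az":0.17,"claw":0.15},
    {"x":33,"y":-16.5,"z":-3,"ax":-0.12,"ay":0.66,"az":0.26,"claw":0.15},
    {"x":44.67,"y":-22.41,"z":0.64,"ax":-0.167,"ay":0.889,"az":0.346,"claw":0.15},
    {"x":44.67,"y":-22.41,"z":0.64,"ax":-0.167,"ay":0.889,"az":0.346,"claw":0.15},
    {"x":44.67,"y":-22.41,"z":0.64,"ax":-0.167,"ay":0.889,"az":0.346,"claw":0.15},
    {"x":44.67,"y":-22.41,"z":0.64,"ax":-0.167,"ay":0.889,"az":0.346,"claw":0.15},
    {"x":44.67,"y":-22.41,"z":0.64,"ax":-0.167,"ay":0.889,"az":0.346,"claw":0.15},
    {"x":44.67,"y":-22.41,"z":0.64,"ax":-0.167,"ay":0.889,"az":0.346,"claw":0.15},
    {"x":44.67,"y":-22.41,"z":0.64,"ax":-0.167,"ay":0.889,"az":0.346,"claw":0.15},
    {"x":44.67,"y":-22.41,"z":0.64,"ax":-0.167,"ay":0.889,"az":0.346,"claw":0.15},
    {"x":44.67,"y":-22.41,"z":0.64,"ax":-0.167,"ay":0.889,"az":0.346,"claw":0.15},
  ],
)

```text
clock: 3.1
position: [0.5703, -0.236, 0.2162]
tool_rot: [0.901, -0.001, 0.435, 0.0]
ft_force: [-0.0, -0.3, 0.1]
opening: 0.0502
```

```bash
python3 - <<'E'
from h import *
np.set_printoptions(precision=4,suppress=True)
p0,R0,s=cur();print(p0,R0,s["qpos"],s["ft_force"],s["opening"],s["clock"])
P=pose((.556,-.2345,.143),0,0.9,-1);print(P[0],rel(p0,R0,*P))
c=ctrl.capture("scene");cv2.imwrite("pics/s1.png",cv2.resize(c["img"][150:350,40:300],(780,600))[...,::-1])
E
```

```text
[ 0.5703 -0.236   0.2162] [[ 0.6218 -0.0021  0.7831]
 [-0.0014 -1.     -0.0015]
 [ 0.7832 -0.0001 -0.6218]] [ 0.9491 -0.0956 -0.3502  2.2628 -1.2886  0.501   0.055 ] [-0.0493 -0.286   0.0662] 0.050211233324179136 3.1
[ 0.5709 -0.2345  0.1312] (array([-6.62, -0.15,  5.33]), array([ 0.002,  0.   , -0.001]))
```

View pics/s1.png

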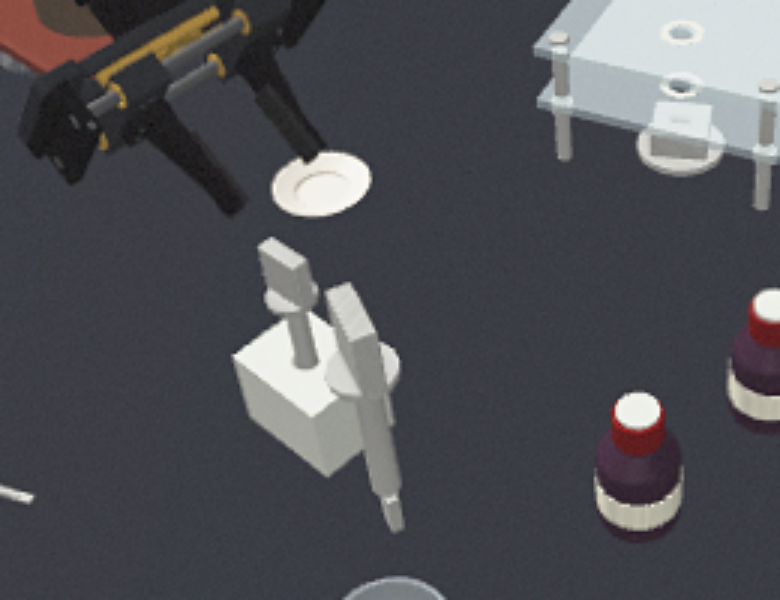

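Body lies along the jaw axis, as assumed; the open fingers (around 240,185 and 310,140) straddle the post's bar (285,265) from above. Descending.

move_arm(
  motion=[
    {"x":-1.7,"y":-0.15,"z":1.35,"claw":0.15},
    {"x":-3.4,"y":-0.15,"z":2.7,"claw":0.15},
    {"x":-5,"y":-0.15,"z":4,"claw":0.15},
    {"x":-6.62,"y":-0.15,"z":5.33,"claw":0.15},
    {"x":-6.62,"y":-0.15,"z":5.33,"claw":0.15},
    {"x":-6.62,"y":-0.15,"z":5.33,"claw":0.15},
  ],
  newtons=25,
)

```text
$.motion[0]: bad value
```

move_arm(
  motion=[
    {"x":-1.7,"y":-0.15,"z":1.35,"ax":0,"ay":0,"az":0,"claw":0.15},
    {"x":-3.4,"y":-0.15,"z":2.7,"ax":0,"ay":0,"az":0,"claw":0.15},
    {"x":-5,"y":-0.15,"z":4,"ax":0,"ay":0,"az":0,"claw":0.15},
    {"x":-6.62,"y":-0.15,"z":5.33,"ax":0,"ay":0,"az":0,"claw":0.15},
    {"x":-6.62,"y":-0.15,"z":5.33,"ax":0,"ay":0,"az":0,"claw":0.15},
    {"x":-6.62,"y":-0.15,"z":5.33,"ax":0,"ay":0,"az":0,"claw":0.15},
  ],
  newtons=25,
)

```text
clock: 3.9
position: [0.5678, -0.2337, 0.1215]
tool_rot: [0.907, 0.0, 0.421, -0.004]
ft_force: [0.0, -0.4, -1.6]
opening: 0.0503
```

```bash
python3 - <<'E'
from h import *
np.set_printoptions(precision=4,suppress=True)
p0,R0,s=cur();print(p0,R0,s["qpos"],s["ft_force"],s["opening"],s["clock"])
t=[]
for n,(a,b,w,h) in {"scene":(100,215,80,100),"top":(335,165,80,100)}.items():
    c=ctrl.capture(n);t.append(cv2.resize(c["img"][b:b+h,a:a+w],(400,500),interpolation=cv2.INTER_CUBIC))
cv2.imwrite("pics/g1.png",np.hstack(t)[...,::-1])
E
```

```text
[ 0.5678 -0.2337  0.1215] [[ 0.6454  0.0037  0.7638]
 [-0.0026 -1.      0.0071]
 [ 0.7638 -0.0066 -0.6454]] [ 1.7116  0.2056 -1.1678  2.2993 -1.4952  0.2824  0.4366] [ 0.0074 -0.41   -1.6361] 0.05032854056573982 3.9
```

View pics/g1.png

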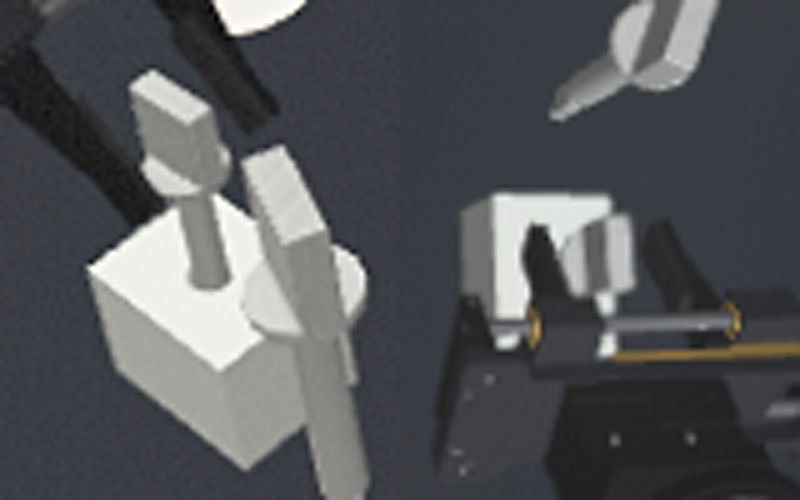

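The fingers straddle the post without touching it, but the strong lean drives the arm into its joint-5 limit. I'll back straight up and use a gentler lean of 0.4 rad with a fingertip grip, which should still clear the bottle.

```bash
python3 - <<'E'
from h import *
np.set_printoptions(precision=4,suppress=True)
p0,R0,s=cur()
print(rel(p0,R0,p0+[0,0,.09],R0))
z=pose((0,0,0),0,.4,-1)[1]
print(rel(p0,R0,np.array([.57,-.234,.25]),z))
E
```

```text
(array([ 6.88, -0.07, -5.8 ]), array([0., 0., 0.]))
(array([ 9.93, -0.28, -8.03]), array([-0.007, -0.471, -0.005]))
```

move_arm(
  motion=[
    {"x":2,"y":0,"z":-1.7,"ax":0,"ay":0,"az":0,"claw":0.15},
    {"x":4,"y":0,"z":-3.4,"ax":0,"ay":0,"az":0,"claw":0.15},
    {"x":6,"y":-0.1,"z":-5,"ax":0,"ay":-0.1,"az":0,"claw":0.15},
    {"x":8,"y":-0.2,"z":-6.5,"ax":0,"ay":-0.25,"az":0,"claw":0.15},
    {"x":9.9,"y":-0.3,"z":-8,"ax":0,"ay":-0.4,"az":0,"claw":0.15},
    {"x":9.9,"y":-0.3,"z":-8,"ax":-0.007,"ay":-0.47,"az":-0.005,"claw":0.15},
    {"x":9.9,"y":-0.3,"z":-8,"ax":-0.007,"ay":-0.47,"az":-0.005,"claw":0.15},
    {"x":9.9,"y":-0.3,"z":-8,"ax":-0.007,"ay":-0.47,"az":-0.005,"claw":0.15},
  ],
)

```text
clock: 5.0
position: [0.5726, -0.2306, 0.2504]
tool_rot: [0.98, 0.004, 0.199, 0.001]
ft_force: [0.2, 1.4, -0.9]
opening: 0.05
```

```bash
python3 - <<'E'
from h import *
np.set_printoptions(precision=4,suppress=True)
p0,R0,s=cur();print(p0,R0,s["qpos"],s["ft_force"],s["opening"],s["clock"])
R=pose((0,0,0),0,.4,-1)[1]
print(rel(p0,R0,np.array([.558,-.2345,.22]),R))
print(rel(p0,R0,np.array([.558,-.2345,.144]),R))
E
```

```text
[ 0.5726 -0.2306  0.2504] [[ 0.9208  0.0067  0.3899]
 [ 0.0073 -1.     -0.0001]
 [ 0.3899  0.0029 -0.9209]] [ 1.5866  0.1117 -1.2307  1.8084 -0.0489  0.9222 -1.1635] [ 0.1699  1.4083 -0.9193] 0.05001402704779696 5.0
(array([-2.54,  0.37,  2.23]), array([ 0.   , -0.   ,  0.007]))
(array([-5.5 ,  0.35,  9.23]), array([ 0.   , -0.   ,  0.007]))
```

move_arm(
  motion=[
    {"x":-1.3,"y":0.2,"z":1.1,"ax":0,"ay":0,"az":0,"claw":0.15},
    {"x":-2.5,"y":0.37,"z":2.2,"ax":0,"ay":0,"az":0.007,"claw":0.15},
    {"x":-3.5,"y":0.37,"z":4.5,"ax":0,"ay":0,"az":0.007,"claw":0.15},
    {"x":-4.5,"y":0.36,"z":6.9,"ax":0,"ay":0,"az":0.007,"claw":0.15},
    {"x":-5.2,"y":0.35,"z":8.6,"ax":0,"ay":0,"az":0.007,"claw":0.15},
    {"x":-5.65,"y":0.35,"z":9.6,"ax":0,"ay":0,"az":0.007,"claw":0.15},
    {"x":-5.65,"y":0.35,"z":9.6,"ax":0,"ay":0,"az":0.007,"claw":0.15},
    {"x":-5.65,"y":0.35,"z":9.6,"ax":0,"ay":0,"az":0.007,"claw":0.15},
  ],
)

```text
clock: 6.0
position: [0.5564, -0.2351, 0.1392]
tool_rot: [0.98, -0.001, 0.199, 0.0]
ft_force: [-0.5, 0.7, 0.8]
opening: 0.05
```

```bash
python3 - <<'E'
from h import *
np.set_printoptions(precision=4,suppress=True)
p0,R0,s=cur();print(p0,R0,s["qpos"],s["ft_force"],s["opening"],s["clock"])
R=pose((0,0,0),0,.4,-1)[1]
print(rel(p0,R0,np.array([.558,-.2345,.140]),R))
t=[]
for n,(a,b,w,h) in {"scene":(100,215,80,100),"top":(335,165,80,100)}.items():
    c=ctrl.capture(n);t.append(cv2.resize(c["img"][b:b+h,a:a+w],(400,500),interpolation=cv2.INTER_CUBIC))
cv2.imwrite("pics/g2.png",np.hstack(t)[...,::-1])
E
```

```text
[ 0.5564 -0.2351  0.1392] [[ 0.9212 -0.0022  0.3891]
 [-0.002  -1.     -0.0008]
 [ 0.3891 -0.     -0.9212]] [ 1.4942  0.2302 -1.1584  1.9751  0.1002  0.6994 -1.2517] [-0.4574  0.6812  0.802 ] 0.05003953252559372 6.0
(array([ 0.18, -0.06, -0.01]), array([ 0.001,  0.   , -0.002]))
```

View pics/g2.png

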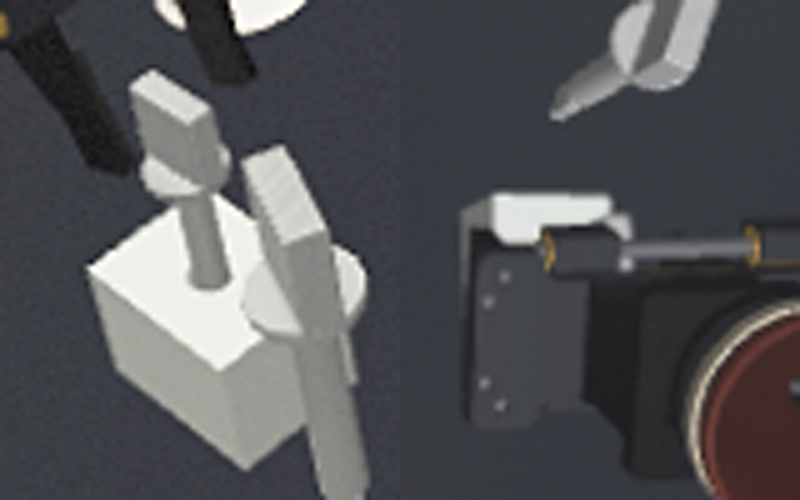

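Fingers (115,160 and 240,70 in the left crop) straddle the bar. Closing.

move_arm(
  motion=[
    {"x":0.15,"y":0,"z":0,"ax":0,"ay":0,"az":0,"claw":-0.5},
    {"x":0.15,"y":0,"z":0,"ax":0,"ay":0,"az":0,"claw":-1},
    {"x":0.15,"y":0,"z":0,"ax":0,"ay":0,"az":0,"claw":-1},
    {"x":0.15,"y":0,"z":0,"ax":0,"ay":0,"az":0,"claw":-1},
    {"x":0.15,"y":0,"z":0,"ax":0,"ay":0,"az":0,"claw":-1},
    {"x":0.15,"y":0,"z":0,"ax":0,"ay":0,"az":0,"claw":-1},
  ],
  newtons=30,
)

```text
clock: 6.85
position: [0.5577, -0.235, 0.1392]
tool_rot: [0.98, -0.001, 0.198, 0.0]
ft_force: [1.0, -0.1, -0.9]
opening: 0.0118
```

```bash
python3 - <<'E'
from h import *
np.set_printoptions(precision=4,suppress=True)
p0,R0,s=cur();print(p0,R0,s["qpos"],s["ft_force"],s["opening"],s["clock"])
print(rel(p0,R0,p0+[0,0,.15],R0))
E
```

```text
[ 0.5577 -0.235   0.1392] [[ 0.9214 -0.0019  0.3885]
 [-0.0019 -1.     -0.0005]
 [ 0.3885 -0.0003 -0.9214]] [ 1.4886  0.2335 -1.1556  1.9722  0.1052  0.7008 -1.2567] [ 0.9995 -0.0975 -0.928 ] 0.011773618967324604 6.85
(array([  5.83,  -0.  , -13.82]), array([0., 0., 0.]))
```

move_arm(
  motion=[
    {"x":0.4,"y":0,"z":-0.95,"ax":0,"ay":0,"az":0,"claw":-1},
    {"x":1.0,"y":0,"z":-2.4,"ax":0,"ay":0,"az":0,"claw":-1},
    {"x":1.8,"y":0,"z":-4.3,"ax":0,"ay":0,"az":0,"claw":-1},
    {"x":2.6,"y":0,"z":-6.2,"ax":0,"ay":0,"az":0,"claw":-1},
    {"x":3.4,"y":0,"z":-8.1,"ax":0,"ay":0,"az":0,"claw":-1},
    {"x":4.2,"y":0,"z":-10,"ax":0,"ay":0,"az":0,"claw":-1},
    {"x":5,"y":0,"z":-11.9,"ax":0,"ay":0,"az":0,"claw":-1},
    {"x":5.83,"y":0,"z":-13.8,"ax":0,"ay":0,"az":0,"claw":-1},
    {"x":5.83,"y":0,"z":-13.8,"ax":0,"ay":0,"az":0,"claw":-1},
  ],
)

```text
clock: 7.98
position: [0.5588, -0.2349, 0.2911]
tool_rot: [0.98, -0.001, 0.199, 0.001]
ft_force: [-0.3, -0.2, -1.3]
opening: 0.0116
```

```bash
python3 - <<'E'
from h import *
np.set_printoptions(precision=4,suppress=True)
p0,R0,s=cur();print(p0,R0,s["qpos"],s["ft_force"],s["opening"],s["clock"])
R=pose((0,0,0),np.radians(29),.4,-1)[1]
print(rel(p0,R0,np.array([.5845,.10,.3]),R))
print(rel(p0,R0,np.array([.5845,.148,.3]),R))
E
```

```text
[ 0.5588 -0.2349  0.2911] [[ 0.9206 -0.0015  0.3904]
 [-0.0005 -1.     -0.0025]
 [ 0.3904  0.0021 -0.9206]] [ 1.6691  0.0116 -1.2262  1.7676 -0.1839  1.0115 -1.0574] [-0.3097 -0.2026 -1.2922] 0.011606461261806124 7.975
(array([  2.69, -33.49,   0.1 ]), array([ 0.2  , -0.   , -0.467]))
(array([  2.69, -38.29,   0.09]), array([ 0.2  , -0.   , -0.467]))
```

move_arm(
  motion=[
    {"x":0.3,"y":-3.5,"z":0,"ax":0.02,"ay":0,"az":-0.05,"claw":-1},
    {"x":0.6,"y":-7.5,"z":0,"ax":0.04,"ay":0,"az":-0.1,"claw":-1},
    {"x":0.9,"y":-11.5,"z":0,"ax":0.07,"ay":0,"az":-0.16,"claw":-1},
    {"x":1.2,"y":-15.5,"z":0,"ax":0.1,"ay":0,"az":-0.23,"claw":-1},
    {"x":1.5,"y":-19.5,"z":0,"ax":0.13,"ay":0,"az":-0.3,"claw":-1},
    {"x":1.9,"y":-23.5,"z":0,"ax":0.15,"ay":0,"az":-0.36,"claw":-1},
    {"x":2.3,"y":-27.5,"z":0,"ax":0.18,"ay":0,"az":-0.42,"claw":-1},
    {"x":2.5,"y":-30.5,"z":0,"ax":0.2,"ay":0,"az":-0.467,"claw":-1},
    {"x":2.69,"y":-33.5,"z":0.1,"ax":0.2,"ay":0,"az":-0.467,"claw":-1},
    {"x":2.69,"y":-33.5,"z":0.1,"ax":0.2,"ay":0,"az":-0.467,"claw":-1},
  ],
)

```text
clock: 9.22
position: [0.5828, 0.1036, 0.2981]
tool_rot: [0.948, 0.248, 0.191, -0.052]
ft_force: [-0.4, 0.4, -1.2]
opening: 0.0115
```

```bash
python3 - <<'E'
from h import *
np.set_printoptions(precision=4,suppress=True)
p0,R0,s=cur();print(p0,R0,s["qpos"],s["ft_force"],s["opening"],s["clock"])
c=ctrl.capture("scene");cv2.imwrite("pics/s3.png",cv2.resize(c["img"][60:240,180:360],(600,600),interpolation=cv2.INTER_CUBIC)[...,::-1])
c2=ctrl.capture("top");cv2.imwrite("pics/t3.png",cv2.resize(c2["img"][150:260,180:290],(600,600),interpolation=cv2.INTER_CUBIC)[...,::-1])
for n,d in(("s",c),("t",c2)):
  for l in("post_tip","post","post_grip"):
    for e in ctrl.spot_point(d,l):print(n,l,round(e["conf"],2),np.round(e["point"],1))
  for e in ctrl.spot_in(d,"post"):print(n,e)
  z0=p0[2]+.0148
  for zz in(-.154,-.115+0,-.01): print(n,proj(d,p0+[0,0,zz+.014]))
E
```

```text
[0.5828 0.1036 0.2981] [[ 0.8041  0.4895  0.3373]
 [ 0.4496 -0.872   0.1936]
 [ 0.3889 -0.004  -0.9213]] [ 1.246  -0.1095 -1.2898  1.7879 -0.3244  1.0406 -1.0048] [-0.4035  0.4385 -1.1511] 0.011454231282101499 9.225
s post_tip 0.77 [172.8 324.1]
s post_tip 0.74 [256.4 152. ]
s post 0.86 [162.7 274.5]
s post 0.71 [254.1 104. ]
s post_grip 0.86 [255.6  93.3]
s post_grip 0.84 [161.4 262.9]
s {'bbox': [150.6, 246.6, 170.9, 325.5], 'conf': 0.75}
s {'bbox': [246.8, 90.1, 262.3, 149.4], 'conf': 0.74}
s [[255.0384 153.6367]]
s [[254.9445 138.5974]]
s [[254.676   94.8071]]
t post_tip 0.88 [364.4 184.2]
t post 0.81 [384.9 174.1]
t post 0.47 [224.5 198.9]
t post_grip 0.69 [388.9 170.9]
t post_grip 0.46 [226.9 198.9]
t {'bbox': [365.4, 159.1, 400.2, 191.2], 'conf': 0.7}
t [[228.2342 207.9664]]
t [[227.4323 205.4005]]
t [[224.8273 197.0576]]
```

View pics/s3.png

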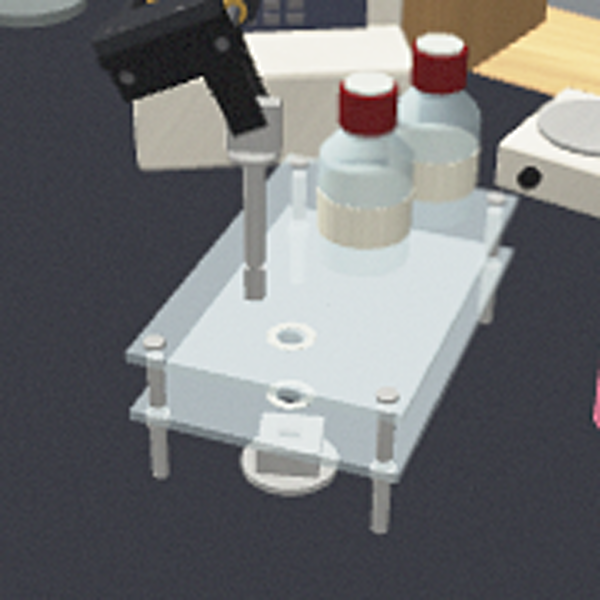

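```bash
python3 - <<'E'
from h import *
np.set_printoptions(precision=4,suppress=True)
p0,R0,s=cur()
c=ctrl.capture("scene");c2=ctrl.capture("top");zt=p0[2]-.129
print("tip",at_z(c,(256.4,149.3),zt),"collar",at_z(c,(256.0,106.0),zt+.105),"hole",at_z(c,(266.9,161),.115),"tcp",p0)
print("top collar?",at_z(c2,(224.5,198.9),zt+.105),at_z(c2,(226.9,198.9),zt+.129))
# precise post columns from depth: pixels near predicted depth
P=cloud(c)
for z in np.arange(zt+.005,zt+.16,.01):
    m=(abs(P[...,2]-z)<.005)&(abs(P[...,0]-p0[0])<.03)&(abs(P[...,1]-p0[1])<.03)
    v,u=np.where(m)
    if len(u): print(round(z-zt,3),len(u),u.mean().round(2),P[m].mean(0),proj(c,[p0[0],p0[1],z])[0])
E
```

```text
tip [0.5855 0.1051 0.1697] collar [0.5831 0.1077 0.2747] hole [0.5844 0.1478 0.115 ] tcp [0.5837 0.0995 0.2987]
top collar? [0.584  0.1057 0.2747] [0.5799 0.1    0.2987]
0.005 20 255.35 [0.5873 0.0988 0.1753] [254.1917 148.2399]
0.015 23 255.48 [0.5875 0.0991 0.1849] [254.1629 144.3679]
0.025 22 255.5 [0.5878 0.0989 0.1944] [254.1339 140.4531]
0.035 25 255.04 [0.5879 0.0971 0.2054] [254.1047 136.4952]
0.045 27 255.22 [0.5884 0.0973 0.2145] [254.0752 132.4939]
0.055 29 255.03 [0.588  0.0972 0.2245] [254.0455 128.4487]
0.065 30 254.93 [0.588  0.097  0.2349] [254.0155 124.3592]
0.075 30 255.1 [0.5883 0.0973 0.2451] [253.9853 120.2253]
0.085 28 254.96 [0.588  0.0972 0.2551] [253.9549 116.0464]
0.095 28 255.14 [0.5884 0.0974 0.2644] [253.9242 111.8223]
0.105 24 255.08 [0.5921 0.0922 0.2763] [253.8933 107.5527]
0.115 93 254.82 [0.5898 0.0944 0.2838] [253.8622 103.2373]
0.125 58 255.91 [0.5913 0.0963 0.2941] [253.8308  98.8758]
0.135 74 255.22 [0.593  0.0917 0.305 ] [253.7992  94.4679]
0.145 99 254.28 [0.5892 0.0939 0.3144] [253.7674  90.0135]
0.155 71 250.45 [0.5836 0.0887 0.3247] [253.7354  85.5123]
```

View pics/t3.png

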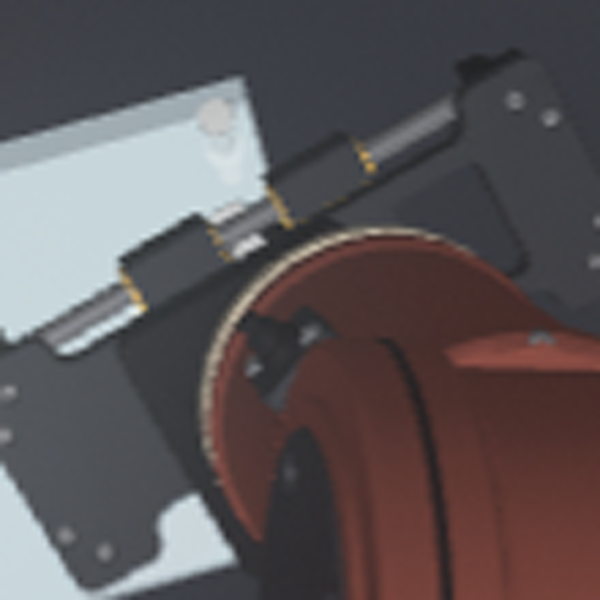

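```bash
cat >> h.py <<'E'
def go(p,psi=29,th=.4,dp=None):
    p0,R0,s=cur();R=pose((0,0,0),np.radians(psi),th,-1)[1];d,r=rel(p0,R0,np.array(p),R)
    np.set_printoptions(precision=4,suppress=True)
    print("at",p0,"psi",np.degrees(np.arctan2(R0[1,2],R0[0,2])).round(2),"lean",np.arccos(-R0[2,2]).round(3),"f",np.array(s["ft_force"]),"tq",np.array(s["ft_torque"]),"op",s["opening"],"t",s["clock"],"\n q",np.array(s["qpos"]),"\n down_cm",R0.T@[0,0,-1],"\n ->",d,r)
E
python3 -c "
from h import *
go((.5827,.1465,.30))"
```

```text
at [0.5837 0.0998 0.2988] psi 29.39 lean 0.4 f [-0.6948 -0.5257 -0.9948] tq [-0.3251  0.5616 -0.0208] op 0.011720731479163396 t 9.825 
 q [ 1.2496 -0.1101 -1.2866  1.7871 -0.3245  1.0411 -1.004 ] 
 down_cm [-0.3894  0.0031  0.921 ] 
 -> [ 2.05 -4.13  0.75] [-0.003 -0.    -0.002]
```

move_arm(
  motion=[
    {"x":0.7,"y":-1.4,"z":0.25,"ax":0,"ay":0,"az":0,"claw":-1},
    {"x":1.4,"y":-2.8,"z":0.5,"ax":0,"ay":0,"az":0,"claw":-1},
    {"x":2.05,"y":-4.13,"z":0.75,"ax":-0.003,"ay":0,"az":-0.002,"claw":-1},
    {"x":2.05,"y":-4.13,"z":0.75,"ax":-0.003,"ay":0,"az":-0.002,"claw":-1},
    {"x":2.05,"y":-4.13,"z":0.75,"ax":-0.003,"ay":0,"az":-0.002,"claw":-1},
    {"x":2.05,"y":-4.13,"z":0.75,"ax":-0.003,"ay":0,"az":-0.002,"claw":-1},
  ],
)

```text
clock: 10.58
position: [0.5828, 0.1457, 0.2999]
tool_rot: [0.949, 0.245, 0.192, -0.049]
ft_force: [0.8, 0.1, -1.6]
opening: 0.0116
```

```bash
python3 - <<'E'
from h import *
go((.5827,.1465,.258))
p0=cur()[0]
c=ctrl.capture("scene");P=cloud(c);zt=p0[2]-.129
for z in (zt+.01,zt+.05,zt+.07,zt+.09):
    m=(abs(P[...,2]-z)<.007)&(abs(P[...,0]-p0[0])<.03)&(abs(P[...,1]-p0[1])<.03)
    v,u=np.where(m);print(len(u),u.mean().round(2),P[m].mean(0))
cv2.imwrite("pics/s4.png",cv2.resize(c["img"][90:200,230:310],(580,800)[::1],interpolation=cv2.INTER_CUBIC)[:600,:,::-1])
E
```

```text
at [0.5828 0.1457 0.2999] psi 28.9 lean 0.4 f [ 0.7676  0.0523 -1.6023] tq [-0.3727  0.5634 -0.0096] op 0.011585793302143856 t 10.575 
 q [ 1.1284 -0.0815 -1.2895  1.7775 -0.2411  1.0163 -1.1515] 
 down_cm [-0.3894 -0.0005  0.9211] 
 -> [-1.61 -0.08  3.87] [ 0.001  0.    -0.   ]
31 267.58 [0.5872 0.1455 0.1812]
34 267.41 [0.5882 0.1427 0.2212]
32 267.62 [0.588  0.1434 0.241 ]
36 267.42 [0.5879 0.1425 0.2609]
```

View pics/s4.png

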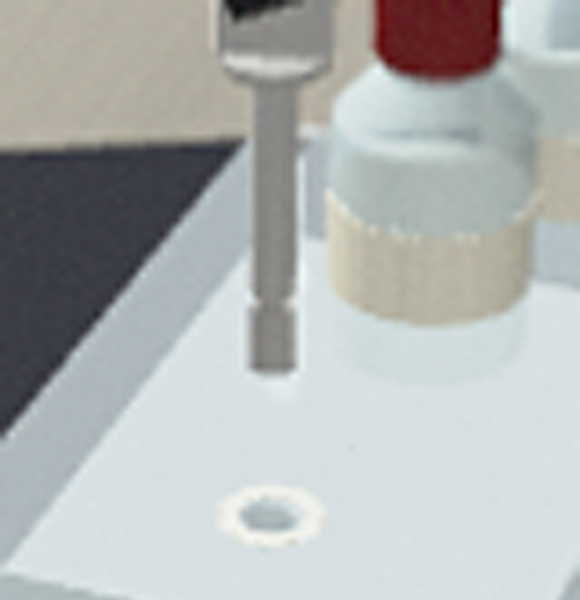

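Tip (272,371) hangs straight above the hole (271,517) in this picture; I'm descending until the tip is about 3 mm below the deck's top face.

move_arm(
  motion=[
    {"x":-0.6,"y":-0.08,"z":1.4,"ax":0,"ay":0,"az":0,"claw":-1},
    {"x":-1.2,"y":-0.08,"z":2.8,"ax":0,"ay":0,"az":0,"claw":-1},
    {"x":-1.7,"y":-0.08,"z":4,"ax":0,"ay":0,"az":0,"claw":-1},
    {"x":-2,"y":-0.08,"z":4.7,"ax":0,"ay":0,"az":0,"claw":-1},
    {"x":-2.15,"y":-0.08,"z":5.1,"ax":0,"ay":0,"az":0,"claw":-1},
    {"x":-2.27,"y":-0.08,"z":5.4,"ax":0,"ay":0,"az":0,"claw":-1},
    {"x":-2.27,"y":-0.08,"z":5.4,"ax":0,"ay":0,"az":0,"claw":-1},
  ],
)

```text
clock: 11.5
position: [0.5825, 0.1476, 0.2414]
tool_rot: [0.949, 0.246, 0.192, -0.05]
ft_force: [0.3, 0.7, -1.4]
opening: 0.0117
```

```bash
python3 -c "
from h import *
go((.5827,.1465,.230))"
```

```text
at [0.5825 0.1476 0.2414] psi 29.0 lean 0.4 f [ 0.2639  0.7097 -1.4188] tq [-0.2546  0.5428 -0.0294] op 0.011748188450950273 t 11.5 
 q [ 1.0504  0.0159 -1.2914  1.8688 -0.114   0.8846 -1.2465] 
 down_cm [-0.3896 -0.0004  0.921 ] 
 -> [-0.47  0.11  1.04] [-0.    -0.     0.001]
```

move_arm(
  motion=[
    {"x":-0.16,"y":0.04,"z":0.37,"ax":0,"ay":0,"az":0,"claw":-1},
    {"x":-0.31,"y":0.04,"z":0.74,"ax":0,"ay":0,"az":0,"claw":-1},
    {"x":-0.47,"y":0.04,"z":1.1,"ax":0,"ay":0,"az":0,"claw":-1},
    {"x":-0.62,"y":0.04,"z":1.47,"ax":0,"ay":0,"az":0,"claw":-1},
    {"x":-0.62,"y":0.04,"z":1.47,"ax":0,"ay":0,"az":0,"claw":-1},
  ],
)

```text
clock: 12.12
position: [0.5824, 0.1471, 0.225]
tool_rot: [0.949, 0.246, 0.192, -0.05]
ft_force: [-0.1, 1.2, -1.8]
opening: 0.0118
```

```bash
python3 -c "
from h import *
go((.5827,.1465,.203))"
```

```text
at [0.5824 0.1471 0.225 ] psi 29.06 lean 0.4 f [-0.0756  1.1712 -1.7723] tq [-0.335   0.5015 -0.0153] op 0.011751034569538327 t 12.125 
 q [ 1.03    0.0484 -1.2912  1.8918 -0.0692  0.8502 -1.2801] 
 down_cm [-0.389   0.0001  0.9212] 
 -> [-0.86  0.07  2.03] [-0.     0.     0.001]
```

move_arm(
  motion=[
    {"x":-0.16,"y":0,"z":0.37,"ax":0,"ay":0,"az":0,"claw":-1},
    {"x":-0.31,"y":0,"z":0.74,"ax":0,"ay":0,"az":0,"claw":-1},
    {"x":-0.47,"y":0,"z":1.1,"ax":0,"ay":0,"az":0,"claw":-1},
    {"x":-0.62,"y":0,"z":1.47,"ax":0,"ay":0,"az":0,"claw":-1},
    {"x":-0.62,"y":0,"z":1.47,"ax":0,"ay":0,"az":0,"claw":-1},
  ],
)

```text
clock: 12.75
position: [0.5824, 0.1472, 0.2091]
tool_rot: [0.949, 0.246, 0.192, -0.05]
ft_force: [-0.4, 0.8, -1.7]
opening: 0.0116
```

```bash
python3 -c "
from h import *
go((.5827,.1465,.188))"
```

```text
at [0.5824 0.1472 0.2091] psi 29.06 lean 0.4 f [-0.41    0.844  -1.6681] tq [-0.3047  0.4962 -0.0188] op 0.011589804037297596 t 12.75 
 q [ 1.0054  0.08   -1.2858  1.9137 -0.0232  0.8167 -1.3156] 
 down_cm [-0.3891  0.0001  0.9212] 
 -> [-0.82  0.07  1.94] [-0.     0.     0.001]
```

move_arm(
  motion=[
    {"x":-0.16,"y":0,"z":0.37,"ax":0,"ay":0,"az":0,"claw":-1},
    {"x":-0.31,"y":0,"z":0.74,"ax":0,"ay":0,"az":0,"claw":-1},
    {"x":-0.47,"y":0,"z":1.1,"ax":0,"ay":0,"az":0,"claw":-1},
    {"x":-0.62,"y":0,"z":1.47,"ax":0,"ay":0,"az":0,"claw":-1},
    {"x":-0.7,"y":0,"z":1.65,"ax":0,"ay":0,"az":0,"claw":-1},
    {"x":-0.7,"y":0,"z":1.65,"ax":0,"ay":0,"az":0,"claw":-1},
  ],
)

```text
clock: 13.5
position: [0.5825, 0.1472, 0.1914]
tool_rot: [0.949, 0.246, 0.192, -0.05]
ft_force: [-0.4, 0.1, -1.4]
opening: 0.0113
```

```bash
python3 -c "
from h import *
go((.5827,.1465,.172))"
```

```text
at [0.5825 0.1472 0.1914] psi 29.02 lean 0.4 f [-0.4477  0.065  -1.4282] tq [-0.2495  0.5195  0.048 ] op 0.011279265611715278 t 13.5 
 q [ 0.9725  0.1138 -1.2717  1.937   0.0278  0.7804 -1.3554] 
 down_cm [-0.3893 -0.0002  0.9211] 
 -> [-0.77  0.07  1.78] [-0.     0.     0.001]
```

move_arm(
  motion=[
    {"x":-0.16,"y":0,"z":0.37,"ax":0,"ay":0,"az":0,"claw":-1},
    {"x":-0.31,"y":0,"z":0.74,"ax":0,"ay":0,"az":0,"claw":-1},
    {"x":-0.47,"y":0,"z":1.1,"ax":0,"ay":0,"az":0,"claw":-1},
    {"x":-0.62,"y":0,"z":1.47,"ax":0,"ay":0,"az":0,"claw":-1},
    {"x":-0.7,"y":0,"z":1.65,"ax":0,"ay":0,"az":0,"claw":-1},
    {"x":-0.7,"y":0,"z":1.65,"ax":0,"ay":0,"az":0,"claw":-1},
  ],
)

```text
clock: 14.25
position: [0.5825, 0.1472, 0.1735]
tool_rot: [0.949, 0.246, 0.192, -0.05]
ft_force: [-0.2, -0.3, -1.4]
opening: 0.0118
```

```bash
python3 -c "
from h import *
go((.5827,.1472,.160))"
```

```text
at [0.5825 0.1472 0.1735] psi 29.02 lean 0.4 f [-0.2215 -0.3362 -1.4411] tq [-0.3267  0.5119  0.0202] op 0.011848218350249852 t 14.25 
 q [ 0.9358  0.146  -1.2508  1.9595  0.0776  0.7449 -1.3947] 
 down_cm [-0.3893 -0.0002  0.9211] 
 -> [-0.51  0.01  1.25] [-0.     0.     0.001]
```

move_arm(
  motion=[
    {"x":-0.16,"y":0,"z":0.37,"ax":0,"ay":0,"az":0,"claw":-1},
    {"x":-0.31,"y":0,"z":0.74,"ax":0,"ay":0,"az":0,"claw":-1},
    {"x":-0.47,"y":0,"z":1.1,"ax":0,"ay":0,"az":0,"claw":-1},
    {"x":-0.58,"y":0,"z":1.38,"ax":0,"ay":0,"az":0,"claw":-1},
    {"x":-0.68,"y":0,"z":1.6,"ax":0,"ay":0,"az":0,"claw":-1},
    {"x":-0.68,"y":0,"z":1.6,"ax":0,"ay":0,"az":0,"claw":-1},
  ],
)

```text
clock: 15.0
position: [0.5824, 0.1471, 0.156]
tool_rot: [0.949, 0.246, 0.192, -0.05]
ft_force: [0.7, -0.0, -2.2]
opening: 0.0118
```

```bash
python3 -c "
from h import *
go((.5827,.1472,.150))"
```

```text
at [0.5824 0.1471 0.156 ] psi 29.02 lean 0.4 f [ 0.7366 -0.0415 -2.1659] tq [-0.2762  0.5185  0.0296] op 0.011826936992518829 t 15.0 
 q [ 0.8983  0.1755 -1.2257  1.9803  0.1246  0.7112 -1.4318] 
 down_cm [-0.3892 -0.0002  0.9212] 
 -> [-0.21  0.01  0.57] [-0.     0.     0.001]
```

move_arm(
  motion=[
    {"x":-0.05,"y":0,"z":0.12,"ax":0,"ay":0,"az":0,"claw":-1},
    {"x":-0.1,"y":0,"z":0.24,"ax":0,"ay":0,"az":0,"claw":-1},
    {"x":-0.1,"y":0,"z":0.24,"ax":0,"ay":0,"az":0,"claw":-1},
    {"x":-0.1,"y":0,"z":0.24,"ax":0,"ay":0,"az":0,"claw":-1},
  ],
)

```text
clock: 15.5
position: [0.5826, 0.1471, 0.1537]
tool_rot: [0.949, 0.246, 0.192, -0.05]
ft_force: [-0.5, 0.3, -1.7]
opening: 0.0118
```

```bash
python3 -c "
from h import *
go((.5827,.1472,.150))
c=ctrl.capture('scene');cv2.imwrite('pics/s5.png',cv2.resize(c['img'][70:220,210:340],(520,600),interpolation=cv2.INTER_CUBIC)[...,::-1])"
```

```text
at [0.5826 0.1471 0.1537] psi 28.97 lean 0.4 f [-0.4885  0.3307 -1.6646] tq [-0.3121  0.5029  0.014 ] op 0.011768724494806797 t 15.5 
 q [ 0.8927  0.1795 -1.2218  1.983   0.1315  0.7063 -1.4373] 
 down_cm [-0.3895 -0.0005  0.921 ] 
 -> [-0.13 -0.01  0.35] [ 0.    -0.     0.001]
```

View pics/s5.png

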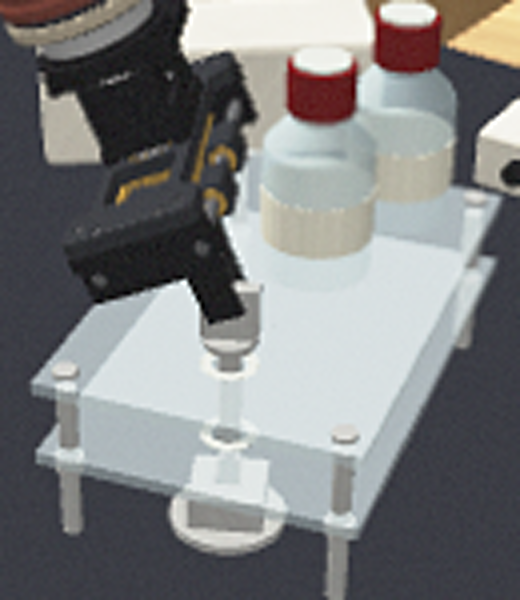

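The collar (230,352) is about 10 mm over the deck with no reaction force, so the blade is already in the slot at the measured angle of 29°. The gripper's end (240,90) is clear of the bottle. Continuing down.

move_arm(
  motion=[
    {"x":-0.1,"y":0,"z":0.23,"ax":0,"ay":0,"az":0,"claw":-1},
    {"x":-0.19,"y":0,"z":0.46,"ax":0,"ay":0,"az":0,"claw":-1},
    {"x":-0.29,"y":0,"z":0.69,"ax":0,"ay":0,"az":0,"claw":-1},
    {"x":-0.29,"y":0,"z":0.69,"ax":0,"ay":0,"az":0,"claw":-1},
  ],
)

```text
clock: 16.05
position: [0.5824, 0.1471, 0.1459]
tool_rot: [0.949, 0.246, 0.192, -0.05]
ft_force: [-0.4, -0.0, -1.6]
opening: 0.0118
```

```bash
python3 -c "
from h import *
go((.5827,.1472,.144))"
```

```text
at [0.5824 0.1471 0.1459] psi 29.03 lean 0.4 f [-0.404  -0.0341 -1.5733] tq [-0.2673  0.5492  0.0121] op 0.01176279413468215 t 16.05 
 q [ 0.8756  0.1922 -1.2093  1.9919  0.1516  0.6918 -1.4533] 
 down_cm [-0.3891 -0.0001  0.9212] 
 -> [-0.05  0.01  0.18] [-0.     0.     0.001]
```

move_arm(
  motion=[
    {"x":-0.1,"y":0,"z":0.23,"ax":0,"ay":0,"az":0,"claw":-1},
    {"x":-0.2,"y":0,"z":0.48,"ax":0,"ay":0,"az":0,"claw":-1},
    {"x":-0.22,"y":0,"z":0.53,"ax":0,"ay":0,"az":0,"claw":-1},
    {"x":-0.22,"y":0,"z":0.53,"ax":0,"ay":0,"az":0,"claw":-1},
  ],
)

```text
clock: 16.55
position: [0.5826, 0.1472, 0.1404]
tool_rot: [0.949, 0.246, 0.192, -0.05]
ft_force: [-0.5, -0.2, -1.5]
opening: 0.0116
```

```bash
python3 -c "
from h import *
go((.5827,.1472,.139))"
```

```text
at [0.5826 0.1472 0.1404] psi 29.0 lean 0.4 f [-0.4762 -0.1895 -1.454 ] tq [-0.3244  0.4969 -0.008 ] op 0.011623982167258623 t 16.55 
 q [ 0.8628  0.2012 -1.1997  1.9979  0.1667  0.681  -1.4654] 
 down_cm [-0.3894 -0.0003  0.9211] 
 -> [-0.05  0.    0.13] [-0.     0.     0.001]
```

Now 1 mm at a time to feel the collar seat.

move_arm(
  motion=[
    {"x":-0.04,"y":0,"z":0.09,"ax":0,"ay":0,"az":0,"claw":-1},
    {"x":-0.04,"y":0,"z":0.09,"ax":0,"ay":0,"az":0,"claw":-1},
    {"x":-0.04,"y":0,"z":0.09,"ax":0,"ay":0,"az":0,"claw":-1},
  ],
)

```text
clock: 16.92
position: [0.5826, 0.1471, 0.1394]
tool_rot: [0.949, 0.246, 0.192, -0.05]
ft_force: [-0.0, 0.5, -1.5]
opening: 0.0116
```

```bash
python3 -c "
from h import *
go((.5827,.1472,.1385))"
```

```text
at [0.5826 0.1471 0.1394] psi 28.98 lean 0.4 f [-0.0474  0.5389 -1.5397] tq [-0.2659  0.5217  0.0249] op 0.011620264394474406 t 16.925 
 q [ 0.8608  0.2026 -1.1981  1.999   0.1692  0.6791 -1.4674] 
 down_cm [-0.3895 -0.0004  0.921 ] 
 -> [-0.03 -0.    0.09] [ 0.    -0.     0.001]
```

move_arm(
  motion=[
    {"x":-0.02,"y":0,"z":0.06,"ax":0,"ay":0,"az":0,"claw":-1},
    {"x":-0.02,"y":0,"z":0.06,"ax":0,"ay":0,"az":0,"claw":-1},
    {"x":-0.02,"y":0,"z":0.06,"ax":0,"ay":0,"az":0,"claw":-1},
  ],
)

```text
clock: 17.3
position: [0.583, 0.1472, 0.1392]
tool_rot: [0.949, 0.246, 0.193, -0.049]
ft_force: [-3.2, -1.5, 5.4]
opening: 0.0116
```

```bash
python3 -c "
from h import *
go((.5827,.1472,.1385))"
```

```text
at [0.583  0.1472 0.1392] psi 28.93 lean 0.401 f [-3.2198 -1.4614  5.4023] tq [-0.3114  0.8274  0.035 ] op 0.011558066246336155 t 17.3 
 q [ 0.8592  0.2035 -1.1969  1.999   0.1711  0.6781 -1.4689] 
 down_cm [-0.3899 -0.0008  0.9209] 
 -> [-0.05 -0.02  0.06] [ 0.    -0.001  0.001]
```

Collar seated (about 7 N reaction at the expected height). I'll ease off, release, and back out along the fingers.

move_arm(
  motion=[
    {"x":0.02,"y":0,"z":-0.04,"ax":0,"ay":0,"az":0,"claw":-1},
    {"x":0.02,"y":0,"z":-0.04,"ax":0,"ay":0,"az":0,"claw":-0.2},
    {"x":0.02,"y":0,"z":-0.04,"ax":0,"ay":0,"az":0,"claw":-0.2},
    {"x":0.02,"y":0,"z":-0.04,"ax":0,"ay":0,"az":0,"claw":-0.2},
    {"x":0.02,"y":0,"z":-1,"ax":0,"ay":0,"az":0,"claw":-0.2},
    {"x":0.02,"y":0,"z":-3,"ax":0,"ay":0,"az":0,"claw":-0.2},
    {"x":0.02,"y":0,"z":-6,"ax":0,"ay":0,"az":0,"claw":-0.2},
    {"x":0.02,"y":0,"z":-9,"ax":0,"ay":0,"az":0,"claw":-0.2},
    {"x":0.02,"y":0,"z":-12,"ax":0,"ay":0,"az":0,"claw":-0.2},
    {"x":0.02,"y":0,"z":-12,"ax":0,"ay":0,"az":0,"claw":-0.2},
  ],
)

```text
clock: 18.55
position: [0.5428, 0.124, 0.2514]
tool_rot: [0.949, 0.246, 0.194, -0.048]
ft_force: [-0.4, -0.4, 0.0]
opening: 0.035
```

```bash
python3 - <<'E'
from h import *
go((.5827,.1472,.1385))
c=ctrl.capture('scene');cv2.imwrite('pics/s6.png',cv2.resize(c['img'][70:220,210:340],(520,600),interpolation=cv2.INTER_CUBIC)[...,::-1])
P=cloud(c);m=(abs(P[...,0]-.584)<.025)&(abs(P[...,1]-.148)<.025)&(P[...,2]>.12)&(P[...,2]<.18)
print(m.sum(),P[m].mean(0),np.percentile(P[m][:,2],[50,90,98]))
E
```

```text
at [0.5428 0.124  0.2514] psi 28.33 lean 0.402 f [-0.3975 -0.367   0.0338] tq [-0.2257  0.403  -0.0573] op 0.035028707269208495 t 18.55 
 q [ 1.0673 -0.2246 -1.1199  1.9427 -0.4436  0.9611 -0.9494] 
 down_cm [-0.3912 -0.0048  0.9203] 
 -> [-0.17 -0.15 12.19] [ 0.005 -0.002  0.001]
246 [0.5871 0.144  0.1391] [0.1397 0.1552 0.1563]
```

View pics/s6.png

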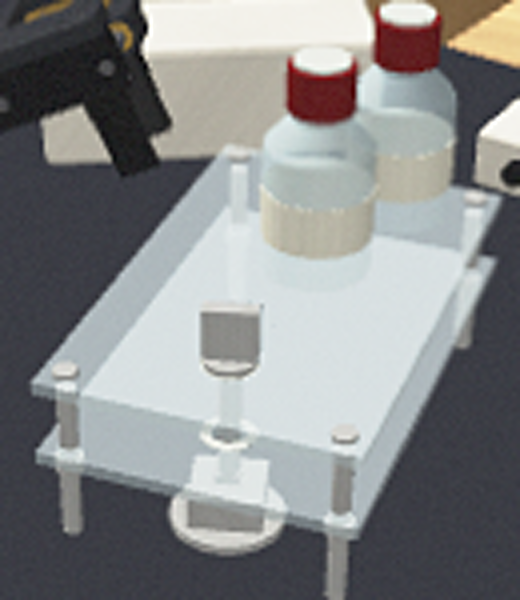

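The post stands upright with its collar (230,367) flat on the deck. The bottles are unmoved and the gripper is clear, so I'm handing in.

```bash
python3 -c "
from h import *
print(ctrl.sign_off())"
```

```text
the job is handed in; nothing more can be done
None
```

The post is in place: through both deck holes, blade in the foot's slot, collar on the upper deck and gripper released. I handed in at about 18.6 s of the 64 s allowed; no verdict is reported.

- **Slot:** I measured the slot's angle from the scene camera (about 29° in world axes) and set the post to it before lowering. The blade dropped in at once, so I did not need to turn the post to search for the slot.
- **Forces:** I felt no resistance on the way down. Seating the collar gave about 7 N in total at the expected height. I then eased off and let go.
- **Last checks:** The final picture shows the post upright and the gripper well clear. The top of the grip bar read 0.155 m against an expected 0.154 m; this camera reads the deck about 1 mm high too. The bottles look the same as before the release, by eye only; I did not measure them again at the end.
- **What went wrong:** My first descent to the post leaned too far and ran joint 5 to its limit, ending about 1 cm low but clear of the post. I backed out and gripped again with less lean.

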